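Square a sensor module against the stops and load it into the burn-in socket

TASK

Take the oblong sensor module out of the two-pocket holder, put it on the squaring plate and push it home against both fences, its long side flush along the long fence and its end flush against the short fence, and let go of it there. Then take it again by its two ends and set it into the burn-in socket, fully down on the socket's floor between the tall walls, and let go. Either end may lead; leave everything else in its place.

Things in the scene. Friction and masses are not known exactly. Their poses are not given: they have to be found in the camera images.
- module_center (a point): Centre (half-way up) of the loose sensor module: an upright black plastic block 60 mm long (its x axis) x 40 mm wide (y) x 40 mm tall (z), about 150 g, with a round steel grille on top; the same either way round. It starts in one pocket of the holder, where only its two long sides can be gripped.
- rack: Fixed grey two-pocket holder, 56 (x) x 154 mm (y); origin: centre of its underside, on the table. Pockets at y = +37 and -37 mm, floor 6 mm up. The module stands in one, long axis along the holder's y, the can in the other. Walls 48 mm high stand 4 mm from the module's ends; along its long sides (x = +-24 to 28 mm) only a lip, 12 mm above the table.
- plate: Fixed aluminium squaring plate, 130 x 130 x 8 mm, with two low steel fences on it, each 12 mm thick and 10 mm higher than the plate's top: the long one along the whole +x edge, the short one, 70 mm, along the +y edge next to their corner. Origin: centre of its underside, on the table.
- plate_corner (a point): Inner corner of the fences, at the level of the plate's top (8 mm above the table), axes as the plate's. The long fence's face is x = 0 (fence along y), the short fence's face is y = 0 (from x = -70 to 0 mm). Home against both, the module's centre is at x = -20, y = -30, z = +20 mm here, its long axis along y. The plate reaches to x = -118 and y = -118 mm.
- dock: Fixed grey burn-in socket, base 110 (x) x 78 mm (y) x 8 mm, origin: centre of its underside, on the table. Two tall walls face each other across y; the ends (+-x) are open above a low lip, so fingers holding the module by its ends have room.
- dock_seat (a point): Centre of the socket's floor, 8 mm above the table, axes as the socket's; the module's long axis goes along x. Walls: x = -24 to +24 mm, inner faces at y = +-24 mm, straight to 38 mm above the floor, then flared outward as a lead-in to 47 mm. End lips: inner faces at x = +-34 mm, 6 mm thick, 8 mm high. Loaded, the module's centre is 20 mm above this point.
- can_center (a point): Centre (half-way up) of the round black can, 40 mm diameter and 40 mm tall, standing in the other pocket of the holder. Leave it alone.
- meter: Yellow handheld meter lying on the bench, 125 x 58 x 26 mm, origin at the centre of its underside. Leave it alone.
- meter2: A second such yellow meter. Leave it alone.
- driver: Screwdriver lying on the bench, about 170 mm long. Leave it alone.
- cup: Small open grey cup, 70 mm diameter, 60 mm tall, origin at the centre of its underside. Leave it alone.
- collar: Steel collar lying flat, 44 mm diameter, 14 mm high, origin at the centre of its underside. Leave it alone.
Not all that is in view belongs to the job. What is shaped like the dock but red is not meant. What is shaped like the part that bears module_center but pink is not meant.

How it is judged:
On the way, in this order (a step that is already met when the one before it is completed fails the run):
1. the module is lifted out of the holder (height (world z) of module_center above 0.07 m), for 0.1 s.
2. the module stands released on the squaring plate, long side within 1.5 mm of the long fence, end within 1.5 mm of the short fence, square to within 0.03 rad (x of module_center in the frame of plate_corner between -0.0215 and -0.0185 m and y of module_center in the frame of plate_corner between -0.0315 and -0.0285 m and z of module_center in the frame of plate_corner between 0.018 and 0.0215 m and angle between the x axis of module_center and the y axis of plate_corner, either way round below 0.03 rad and contact force between module and the fingers below 0.1 N and linear speed of module below 0.01 m/s), for 0.2 s.
At the end, for the whole second after the job is handed in: The module stands upright, at rest and released on the floor of the burn-in socket between its walls: centre within 5 mm of the socket's centre along each axis, its underside on the floor (centre 18 to 21.5 mm above it), long axis along the socket within 0.17 rad, tilt under 0.05 rad (x of module_center in the frame of dock_seat between -0.005 and 0.005 m and y of module_center in the frame of dock_seat between -0.005 and 0.005 m and z of module_center in the frame of dock_seat between 0.018 and 0.0215 m and angle between the x axis of module_center and the x axis of dock_seat, either way round below 0.17 rad and angle between module_center's own z axis and vertical below 0.05 rad and linear speed of module below 0.01 m/s and contact force between module and the fingers below 0.1 N); the robot touches nothing.
It fails at once if the round can, a meter, the screwdriver, the cup or the collar is shifted by more than 20 mm (distance of any of can_center, meter, meter2, driver, cup, collar from where it was at the start of the episode above 0.02 m).
It also fails if it takes over 62 s, if anything falls off the work surface, if the arm or the gripper's body presses on something with over 40 N, if the wrist force passes 120 N, or if a joint passes its speed limit or range.

ROBOT

A 6-joint arm with a two-finger parallel gripper is mounted at the origin on the work surface. World frame = base frame: x ahead of the robot, y to its left, z up, the work surface at z = 0. Lengths are in m, angles in rad, forces in N, time in s.
With the tool pointing down it reaches from about 0.3 to 0.775 m from the base axis. Payload 14.6 kg.
Tool frame: the origin (TCP) lies at the very end of the fingers, on their centre line; the grasp point (between the pads) lies 19 mm behind it (ctrl.grasp_offset is the distance from the TCP to the grasp point, in m); x points along the fingers, y is the direction in which the jaws open and shut, and the axes are right-handed (so a half turn about x gives the same grasp; the last joint's range is limited). The gripper opens to 94 mm and grips with 3 to 60 N. Pads are 16 mm wide; open, the fingers measure 119 mm over their backs; the gripper's body (75 mm by 177 mm) begins 78 mm behind the grasp point.
Start: joints at [-1.2, 0.3, 1.521, -0, 1.321, -0.067], TCP at [0.233, -0.498, 0.169] pointing down, gripper open.
Joint ranges: [-3.03, 3.03], [-0.79, 2.21], [0.23, 2.52], [-1.04, 4.18], [0, 3.07], [-2.55, 2.55]. Speed limits (rad/s): [2.22, 2.22, 2.57, 3.14, 3.14, 3.14].

INTERFACE

Orientations are given as [roll, pitch, yaw] about the fixed x, y, z axes, in that order (R = Rz(yaw) Ry(pitch) Rx(roll)).
In Python, from station import ctrl gives the robot as it stands. The module is installed in compiled form; this text tells all that it offers.
- The arm moves only by the tool send_rows, never from a script. Its argument "rows" is a list that holds one entry, the list of rows, each a list of 4 numbers: the shift along the world's x, y, z in mm, then the turn about the world's z in rad. A call has 1 to 12 rows; each row shifts and turns the commanded pose from where the row before left it; what a row does not reach is not made up. A row lasts 1/10 s, in which the tool goes at most 50 mm and 8.59 degrees, less where a joint would pass 70% of its speed; a pose out of reach is approached as far as the arm can. A call is refused whole if a number of a shift passes 50 or a number of a turn 0.15, either way. A call with a gripper value outside its range is refused whole. "grip" is the gripper's target within -1 to 1 (shut at 1, half-way at 0, fully open at -1), set as the call begins (left out, the last holds). The fingers move at their own pace and stop on an object; "newtons" is the grip in N (left out, the last holds). Time passes only in rows, so rows that do not move let the fingers close. It gives the time, the measured TCP pose, the force and the opening at its end, in the units of the state.
- ctrl.get_obs(): the state, without advancing time (a new reading comes with each control period).
- ctrl.camera(name): name is "side" or "top" or "wrist"; returns (picture, depth): 420x560x3 uint8, red, green, blue; 420x560 float32, m along the optical axis (not along the pixel's ray), 0 where there is no reading.
- ctrl.camera_params(name): a dict with "vertical_fov" (degrees; the focal length in pixels is half the picture's height over the tangent of half this angle, whatever the lens; pixels are square), "cx", "cy" (the principal point, pixels), "cam_to_world" (4x4, takes a point from camera to world coordinates); the wrist camera has in their place "mount" (4x4, takes a point from camera to tool coordinates, whose origin is the TCP and whose axes are the tool frame's). Camera axes: x right, y up, looking along -z (the intrinsics and any distortion apply to the point x, -y, -z); pixel columns grow to the right and rows downward; lengths in m; the calibration is good to about 2 mm. A picture is of the moment at which its call begins: read the wrist's pose just before it. camera_params takes no time and is no camera call.
- ctrl.hand_in(): hands the job in, once; it reports no verdict.
The state is a dict: "time_s": time; "qpos": joint angles; "joint_vel": joint speeds; "tau": joint torques, N m; "ee_pos": TCP position; "eef_rot": TCP orientation; "force": force on the tool from outside, world axes, zero at the start; "moment": the same for the moment, N m; "grip_width": finger opening in m.
Only numpy, scipy, OpenCV 4.12 (cv2) and the standard library are available. Lean on these libraries where they do the work, as an engineer would, in place of code of your own. Each camera call takes 0.05 s, during which the arm holds its last target.

## Working session

There is one attempt and no reset: what is moved stays moved. The work goes in short steps, Python scripts to look and compute and a tool call to move; the robot and the scene stay as the last step left them, time stands still between calls to the robot, and variables do not carry over. Pictures are saved under pics/ and viewed, and the job is handed in when it is done.

Besides the shell and the picture viewer there is one more tool, called after "Emit:" by a JSON object that holds its "name" and its "arguments", one argument or row to a line. send_rows: Moves the arm, as the interface text tells. Its arguments: {"type":"object","properties":{"rows":{"type":"array"},"grip":{"type":"number"},"newtons":{"type":"number"}},"required":["rows"]}

```bash
mkdir -p pics
cat > h.py <<'E'
from station import ctrl
import numpy as np, cv2
from scipy.spatial.transform import Rotation as R
def params(name,obs=None):
    p=ctrl.camera_params(name); f=210/np.tan(np.radians(p['vertical_fov'])/2)
    if 'mount' in p:
        T=np.eye(4); T[:3,:3]=R.from_euler('xyz',obs['eef_rot']).as_matrix(); T[:3,3]=obs['ee_pos']; M=T@np.array(p['mount'])
    else: M=np.array(p['cam_to_world'])
    return f,p['cx'],p['cy'],M,p
def grab(name):
    o=ctrl.get_obs(); im,d=ctrl.camera(name); f,cx,cy,M,p=params(name,o)
    np.savez(f'pics/{name}.npz',im=im,d=d,f=f,cx=cx,cy=cy,M=M)
    return im,d,(f,cx,cy,M)
def cloud(d,c):
    f,cx,cy,M=c; v,u=np.mgrid[:d.shape[0],:d.shape[1]]
    P=np.stack([(u-cx)/f*d,-(v-cy)/f*d,-d,np.ones_like(d)],-1)
    W=P@M.T
    W=W[...,:3]; W[d==0]=np.nan
    return W
def save(n,im): cv2.imwrite(f'pics/{n}.png',im[...,::-1])
E
python3 - <<'E'
from h import *
for n in ['top','side','wrist']:
    im,d,c=grab(n); save(n+'0',im); print(n,c,{k:v for k,v in ctrl.camera_params(n).items() if k not in('mount','cam_to_world')}, np.nanmin(d),d.max())
o=ctrl.get_obs(); print(o)
E
```

```text
top (np.float64(379.0965248951277), 281.67445856562574, 208.94342474888305, array([[-0.02938499,  0.99143981, -0.12721487,  0.40231433],
       [-0.9989828 , -0.03348393, -0.03020244,  0.04376162],
       [-0.03420355,  0.12619797,  0.99141525,  0.97495015],
       [ 0.        ,  0.        ,  0.        ,  1.        ]])) {'vertical_fov': 57.96840123836402, 'cx': 281.67445856562574, 'cy': 208.94342474888305} 0.0 1.8965489
side (np.float64(412.0678136711137), 279.7830649918051, 204.87185247052548, array([[ 0.99328901,  0.09625632, -0.06412219,  0.46141533],
       [-0.11460347,  0.74439764, -0.65782839, -0.56344871],
       [-0.01558773,  0.66076234,  0.75043331,  0.77656319],
       [ 0.        ,  0.        ,  0.        ,  1.        ]])) {'vertical_fov': 54.00904293840936, 'cx': 279.7830649918051, 'cy': 204.87185247052548} 0.0 3.189065
wrist (np.float64(317.3655825859145), 280.6269153841791, 210.4870011657686, array([[ 0.42394915,  0.86840553,  0.25717494,  0.30777262],
       [-0.90568537,  0.40683175,  0.11925579, -0.46242694],
       [-0.00106454, -0.28347797,  0.95897816,  0.38452401],
       [ 0.        ,  0.        ,  0.        ,  1.        ]])) {'vertical_fov': 66.98501025824606, 'cx': 280.6269153841791, 'cy': 210.4870011657686} 0.0 1.3319194
{'time_s': 0.15, 'qpos': array([-1.19959874e+00,  3.00342568e-01,  1.52143035e+00, -4.54706002e-06,
        1.32070852e+00, -6.66369553e-02]), 'joint_vel': array([-9.39014148e-04, -6.68920791e-04, -3.57384387e-03,  4.99652797e-05,
       -7.10902450e-04,  8.79681660e-04]), 'tau': array([ 7.45049801e-04, -5.31963265e+01, -3.52819240e+01,  7.08320062e-02,
        2.36300047e-02, -8.10313600e-05]), 'ee_pos': array([ 0.23308183, -0.49791295,  0.16862062]), 'eef_rot': array([-1.63247756,  1.56990753,  1.94695076]), 'force': array([-0.08077293,  0.85166843,  0.26706752]), 'moment': array([0.00917923, 0.02484568, 0.02520479]), 'grip_width': 0.09395109164378054}
```

View pics/top0.png

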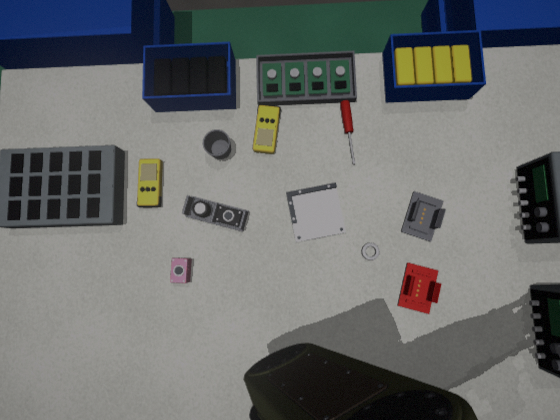

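View pics/side0.png

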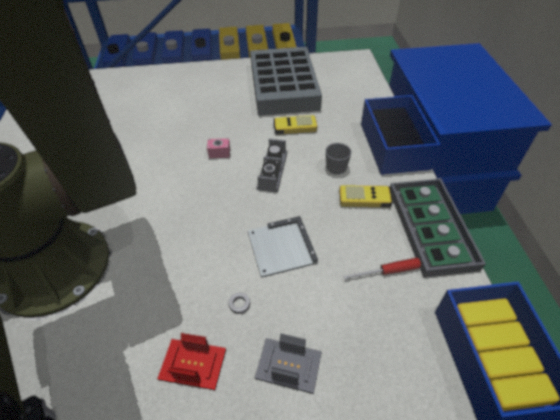

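Run:
```python
from h import *
z=np.load('pics/top.npz'); im=z['im']; d=z['d']
def crop(a,u0,u1,v0,v1,s): return cv2.resize(a[v0:v1,u0:u1],None,fx=s,fy=s,interpolation=cv2.INTER_CUBIC)
save('c1',crop(im,175,260,185,240,9)); save('c2',crop(im,280,355,175,245,8)); save('c3',crop(im,395,455,185,245,9))
W=cloud(d,(z['f'],z['cx'],z['cy'],z['M']))
for u,v in [(201,208),(229,215),(215,212),(180,270),(316,212),(424,215),(413,213),(435,215),(150,130),(300,260),(217,260),(370,251)]:
    print((u,v),W[v,u].round(4),d[v,u])
```

```text
(201, 208) [0.5305 0.2727 0.0469] 0.94333625
(229, 215) [0.5109 0.2032 0.0452] 0.94037855
(215, 212) [0.5199 0.2387 0.0422] 0.94560224
(180, 270) [0.3794 0.3268 0.04  ] 0.93255115
(316, 212) [ 0.5154 -0.0144  0.0089] 0.97035736
(424, 215) [ 0.499  -0.2879  0.0057] 0.9632504
(413, 213) [ 0.4996 -0.2447  0.0564] 0.91428137
(435, 215) [ 0.4959 -0.3074  0.0275] 0.9406012
(150, 130) [7.538e-01 4.221e-01 7.000e-04] 1.0220448
(300, 260) [0.3949 0.0307 0.0015] 0.9637291
(217, 260) [ 4.011e-01  2.433e-01 -1.000e-04] 0.97257715
(370, 251) [ 0.4123 -0.1478 -0.0012] 0.96323013
```

Run:
```python
import cv2,numpy as np
a=cv2.imread('pics/c1.png');b=cv2.imread('pics/c2.png');c=cv2.imread('pics/c3.png')
print(a.shape,b.shape,c.shape)
o=np.zeros((600,800,3),np.uint8)
a=cv2.resize(a,(400,260));b=cv2.resize(b,(360,336));c=cv2.resize(c,(336,336))
o[:260,:400]=a;o[260:596,:360]=b;o[260:596,400:736]=c;cv2.imwrite('pics/m1.png',o)
```

```text
(495, 765, 3) (560, 600, 3) (540, 540, 3)
```

View pics/m1.png

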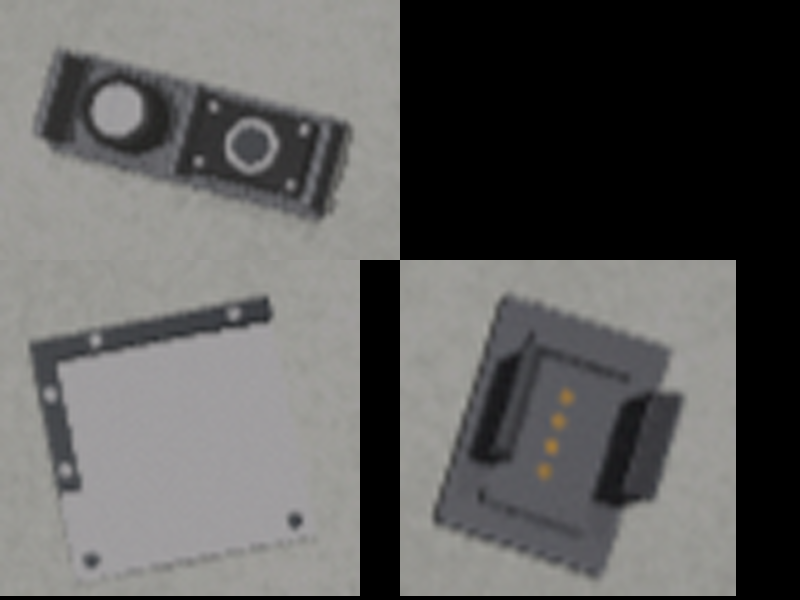

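Run:
```python
from h import *
o=ctrl.get_obs(); print(R.from_euler('xyz',o['eef_rot']).as_matrix().round(3)); print(np.round(ctrl.camera_params('wrist')['mount'],4))
z=np.load('pics/top.npz')
W=cloud(z['d'],(z['f'],z['cx'],z['cy'],z['M']))
# rough PCA of plate/dock/holder
for n,(u0,u1,v0,v1),(lo,hi) in [('holder',(178,252,192,234),(.025,.06)),('plate',(283,350,180,243),(.004,.025)),('dock',(398,450,188,245),(.004,.06))]:
    P=W[v0:v1,u0:u1].reshape(-1,3); P=P[(P[:,2]>lo)&(P[:,2]<hi)]
    r=cv2.minAreaRect(P[:,:2].astype(np.float32)*1000); print(n,r)
```

```text
[[-0.     0.424 -0.906]
 [ 0.001 -0.906 -0.424]
 [-1.    -0.001 -0.   ]]
[[ 1.000e-04  2.836e-01 -9.590e-01 -2.160e-01]
 [ 1.000e+00 -1.000e-04  0.000e+00 -7.000e-04]
 [-0.000e+00 -9.590e-01 -2.836e-01 -8.270e-02]
 [ 0.000e+00  0.000e+00  0.000e+00  1.000e+00]]
holder ((521.6976928710938, 242.44454956054688), (155.1455535888672, 47.63483810424805), 73.4031753540039)
plate ((516.572021484375, -12.20257568359375), (146.0973663330078, 157.84207153320312), 0.5455917716026306)
dock ((499.6327819824219, -286.04986572265625), (128.44688415527344, 139.93995666503906), 84.30135345458984)
```

View pics/wrist0.png

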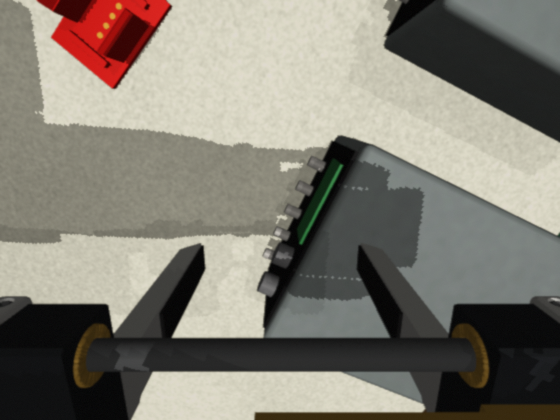

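Emit:
{"name": "send_rows", "arguments": {
  "rows": [
    [[22, 17, 6, 0.07], [22, 17, 6, 0.07], [22, 17, 6, 0.07], [22, 17, 6, 0.07], [22, 17, 6, 0.07], [22, 17, 6, 0.07], [22, 17, 6, 0.07], [22, 17, 6, 0.07], [22, 17, 6, 0.07], [22, 17, 6, 0.07], [22, 17, 6, 0.07], [22, 17, 6, 0.07]]
  ]
}}

```text
time_s: 1.35
ee_pos: [0.4979, -0.2933, 0.2411]
eef_rot: [-1.875, 1.57, 2.547]
force: [-0.7, 0.4, -0.6]
grip_width: 0.0939
```

Run:
```python
from h import *
im,d,c=grab('wrist'); save('w_dock',im); np.savez('pics/w_dock.npz',im=im,d=d,f=c[0],cx=c[1],cy=c[2],M=c[3]); o=ctrl.get_obs(); print(o['ee_pos'],o['eef_rot'],o['joint_vel'].round(4),o['qpos'].round(3),c)
```

```text
[ 0.50047098 -0.29107252  0.24185369] [2.15395412 1.56961431 0.29962598] [-0.0509 -0.023   0.045  -0.0029 -0.0314  0.0399] [-5.910e-01  3.220e-01  1.324e+00  1.000e-03  1.494e+00 -3.070e-01] (np.float64(317.3655825859145), 280.6269153841791, 210.4870011657686, array([[ 9.58224212e-01,  2.74158448e-01,  8.15076948e-02,
         5.21262065e-01],
       [-2.86017681e-01,  9.18983315e-01,  2.71410302e-01,
        -2.13341199e-01],
       [-4.94784370e-04, -2.83384565e-01,  9.59006227e-01,
         4.57051480e-01],
       [ 0.00000000e+00,  0.00000000e+00,  0.00000000e+00,
         1.00000000e+00]]))
```

View pics/w_dock.png

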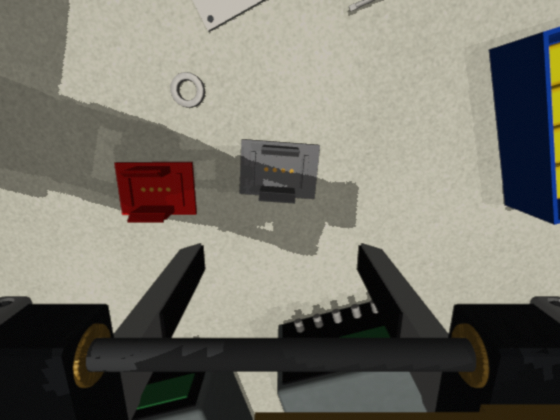

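Run:
```python
from h import *
im,d,c=grab('wrist'); save('w_dock2',im); np.savez('pics/w_dock.npz',im=im,d=d,f=c[0],cx=c[1],cy=c[2],M=c[3]); o=ctrl.get_obs(); print(o['ee_pos'],o['joint_vel'].round(4))
W=cloud(d,c)
for u,v in [(279,170),(279,148),(277,195),(155,189),(188,90),(244,141),(319,146),(315,198),(240,192),(100,280),(400,230)]: print((u,v),W[v,u].round(4))
z=np.load('pics/top.npz'); Wt=cloud(z['d'],(z['f'],z['cx'],z['cy'],z['M']))
for u,v in [(424,215),(410,194),(444,205),(432,241),(403,232),(418,288),(370,251)]: print('top',(u,v),Wt[v,u].round(4))
```

```text
[ 0.49903898 -0.29233162  0.2412995 ] [-0.0546 -0.0126  0.0453 -0.0106 -0.017   0.0255]
(279, 170) [ 0.5008 -0.2801  0.0081]
(279, 148) [ 0.5097 -0.2499  0.0158]
(277, 195) [ 0.4908 -0.3056  0.0464]
(155, 189) [ 0.3205 -0.2565  0.0077]
(188, 90) [ 0.4127 -0.1425 -0.0008]
(244, 141) [ 0.4656 -0.2278  0.0081]
(319, 146) [ 0.5645 -0.2644  0.0006]
(315, 198) [ 0.5401 -0.3365 -0.    ]
(240, 192) [ 0.4373 -0.2953  0.0072]
(100, 280) [ 0.1753 -0.3709  0.0012]
(400, 230) [ 0.6527 -0.4223 -0.0007]
top (424, 215) [ 0.499  -0.2879  0.0057]
top (410, 194) [ 5.550e-01 -2.582e-01  4.000e-04]
top (444, 205) [ 0.5238 -0.3432 -0.0022]
top (432, 241) [ 0.4328 -0.305  -0.0007]
top (403, 232) [ 0.4578 -0.2334  0.001 ]
top (418, 288) [ 0.318  -0.2576  0.0111]
top (370, 251) [ 0.4123 -0.1478 -0.0012]
```

Emit:
{"name": "send_rows", "arguments": {
  "rows": [
    [[3, 28, -8, 0.03], [3, 28, -8, 0.03], [3, 28, -8, 0.03], [3, 28, -8, 0.03], [3, 28, -8, 0.03], [0, 28, -8, 0.03], [0, 28, -8, 0.03], [0, 28, -8, 0.03], [0, 28, -8, 0.03], [0, 28, -8, 0.03], [0, 0, 0, 0], [0, 0, 0, 0]]
  ]
}}

```text
time_s: 2.65
ee_pos: [0.5119, -0.0144, 0.1609]
eef_rot: [-1.158, 1.57, -2.722]
force: [0.2, -1.1, 0.5]
grip_width: 0.0942
```

Run:
```python
from h import *
im,d,c=grab('wrist'); save('w_plate',im); np.savez('pics/w_plate.npz',im=im,d=d,f=c[0],cx=c[1],cy=c[2],M=c[3]); o=ctrl.get_obs(); print(o['ee_pos'],o['joint_vel'].round(4))
```

```text
[ 0.51210205 -0.01489247  0.16114956] [-0.012   0.0009 -0.0057  0.0006  0.0002 -0.0009]
```

View pics/w_plate.png

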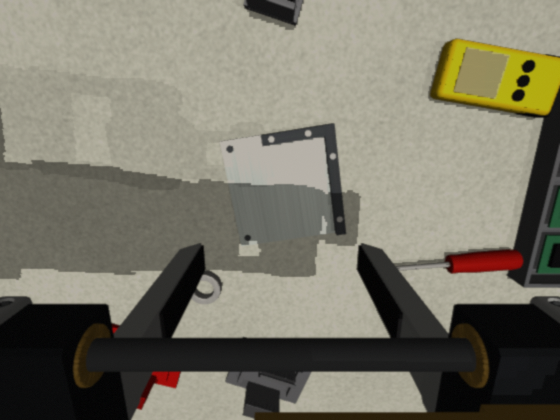

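```bash
cat >> h.py <<'E'
def ray(u,v,c,z):
    f,cx,cy,M=c; dd=M[:3,:3]@np.array([(u-cx)/f,-(v-cy)/f,-1]); o=M[:3,3]; return o+dd*(z-o[2])/dd[2]
def proj(P,c):
    f,cx,cy,M=c; q=np.linalg.inv(M)@np.append(P,1); return np.array([cx+f*q[0]/-q[2],cy-f*q[1]/-q[2]])
def load(n):
    z=np.load(f'pics/{n}.npz'); return z['im'],z['d'],(float(z['f']),float(z['cx']),float(z['cy']),z['M'])
def crop(a,u0,u1,v0,v1,s): return cv2.resize(a[v0:v1,u0:u1],None,fx=s,fy=s,interpolation=cv2.INTER_CUBIC)
E
python3 - <<'E'
from h import *
im,d,c=load('w_plate'); save('w_plate_c',crop(im,210,360,115,255,4))
im,d,c=load('w_dock'); save('w_dock_c',crop(im,225,345,125,215,6))
E
```

```text
(no output)
```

View pics/w_plate_c.png

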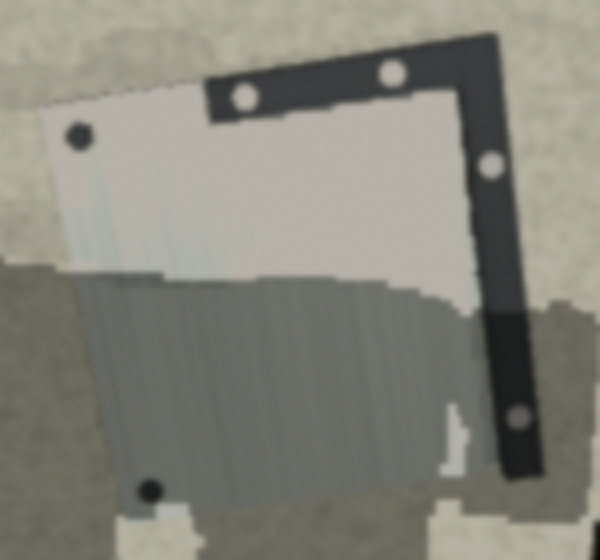

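View pics/w_dock_c.png

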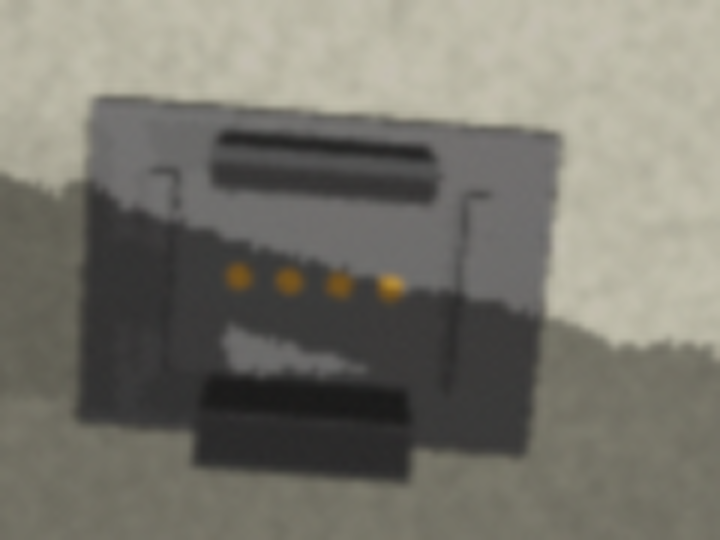

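Emit:
{"name": "send_rows", "arguments": {
  "rows": [
    [[0, 25, 6, -0.03], [0, 25, 6, -0.03], [0, 25, 6, -0.03], [0, 25, 6, -0.03], [0, 25, 6, -0.03], [0, 25, 6, -0.03], [0, 25, 5, -0.03], [0, 25, 0, -0.03], [0, 20, 0, -0.03], [0, 0, 0, -0.03], [0, 0, 0, 0], [0, 0, 0, 0]]
  ]
}}

```text
time_s: 3.9
ee_pos: [0.5125, 0.2046, 0.2022]
eef_rot: [1.088, 1.571, -0.777]
force: [0.2, -0.2, -0.6]
grip_width: 0.0943
```

Run:
```python
from h import *
im,d,c=grab('wrist'); save('w_hold',im); np.savez('pics/w_hold.npz',im=im,d=d,f=c[0],cx=c[1],cy=c[2],M=c[3]); o=ctrl.get_obs(); print(o['ee_pos'],o['joint_vel'].round(4))
```

```text
[0.51243822 0.20466436 0.20216975] [ 0.0046 -0.0015 -0.0018  0.0031  0.0006  0.0033]
```

View pics/w_hold.png

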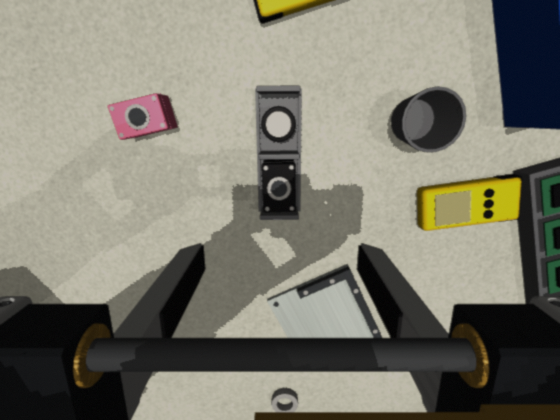

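Run:
```python
from h import *
im,d,c=load('w_hold'); save('w_hold_c',crop(im,230,330,75,230,3.8))
```

```text
(no output)
```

View pics/w_hold_c.png

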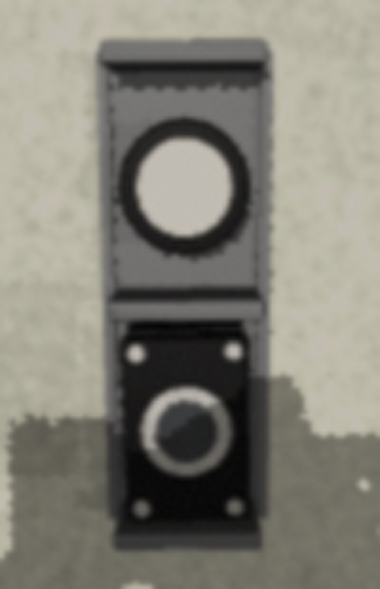

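```bash
cat >> h.py <<'E'
from scipy.optimize import least_squares
def fit(c,pix,loc,x0,flip=0):
    # loc: mm local x,y,z ; returns x,y,yaw
    pix=np.array(pix,float); loc=np.array(loc,float)/1000
    W=np.array([ray(u,v,c,l[2])[:2] for (u,v),l in zip(pix,loc)])
    def r(p):
        cs,s=np.cos(p[2]),np.sin(p[2]); return ((loc[:,:2]@np.array([[cs,s],[-s,cs]])+p[:2])-W).ravel()*1000
    q=least_squares(r,x0); return q.x,np.round(q.fun.reshape(-1,2),1)
E
python3 - <<'E'
from h import *
_,_,c=load('w_plate')
pk=np.array([(497,33),(457,90),(205,80),(211,123),(543,475),(505,478),(40,105),(120,517)])/4+[210,115]
x,r=fit(c,pk,[(65,65,18),(53,53,18),(-17,65,18),(-17,53,18),(65,-65,18),(53,-65,18),(-65,65,8),(-65,-65,8)],[.5,0,0.1]); print('plate',x,r.tolist())
cs,s=np.cos(x[2]),np.sin(x[2]); Rp=np.array([[cs,-s],[s,cs]]); print('corner',x[:2]+Rp@[.053,.053],'home',x[:2]+Rp@[.033,.023])
_,_,c=load('w_dock')
pk=np.array([(95,98),(562,135),(530,455),(78,420)])/6+[225,125]
print('dock',*fit(c,pk,[(-55,39,8),(55,39,8),(55,-39,8),(-55,-39,8)],[.5,-.28,-.2]))
_,_,c=load('w_hold')
pk=np.array([(137,353),(233,351),(235,507),(143,508)])/3.8+[230,75]
P=np.array([ray(u,v,c,.046) for u,v in pk]); print(P.mean(0), np.linalg.norm(P[0]-P[1]),np.linalg.norm(P[0]-P[3]))
e=(P[0]+P[1]-P[2]-P[3])[:2]; print('long axis angle',np.degrees(np.arctan2(e[1],e[0])))
pk=np.array([(98,45),(268,45),(262,547),(114,547)])/3.8+[230,75]
print('holder',*fit(c,pk,[(-28,77,48),(28,77,48),(28,-77,48),(-28,-77,48)],[.52,.24,-.28]))
o=ctrl.get_obs(); m=R.from_euler('xyz',o['eef_rot']).as_matrix(); print('jaw',np.degrees(np.arctan2(m[1,1],m[0,1])),o['ee_pos'],m[:,0])
E
```

```text
plate [ 0.51582688 -0.01180574  0.15514282] [[0.6, -0.0], [0.9, 1.5], [-0.6, 0.3], [-0.3, 0.1], [-0.1, -0.1], [-0.6, -1.0], [-0.4, 0.7], [0.6, -1.6]]
corner [0.5600007  0.04874732] home [0.54487654 0.01601722]
dock [ 0.49841666 -0.28217312 -0.36214742] [[-0.4  0.7]
 [ 0.8  0.2]
 [-0.3 -0.3]
 [-0.  -0.6]]
[0.51051403 0.20595296 0.046     ] 0.029709854812043815 0.04995417914486893
long axis angle 74.53455391550668
holder [ 0.52116646  0.24241325 -0.28630175] [[-3.1  2.1]
 [ 3.9  0.4]
 [ 3.6 -2.2]
 [-4.4 -0.2]]
jaw -16.839882757341666 [0.51243822 0.20466436 0.20216975] [ 1.45867208e-04 -1.08950309e-04 -9.99999983e-01]
```

Emit:
{"name": "send_rows", "arguments": {
  "rows": [
    [[-1.8, 1.6, -20, 0.01], [0, 0, -25, 0], [0, 0, -25, 0], [0, 0, -25, 0], [0, 0, -25, 0], [0, 0, -20, 0], [0, 0, -15, 0], [0, 0, -12, 0], [0, 0, -10, 0], [0, 0, -5, 0], [0, 0, 0, 0]]
  ]
}}

```text
time_s: 5.05
ee_pos: [0.5103, 0.2073, 0.0197]
eef_rot: [-0.996, 1.57, -2.85]
force: [-0.8, -0.3, 0.8]
grip_width: 0.094
```

Emit:
{"name": "send_rows", "arguments": {
  "rows": [
    [[0, 0, 0, 0], [0, 0, 0, 0], [0, 0, 0, 0], [0, 0, 0, 0], [0, 0, 0, 0], [0, 0, 0, 0], [0, 0, 0, 0], [0, 0, 0, 0]]
  ],
  "grip": 1,
  "newtons": 20
}}

```text
time_s: 5.85
ee_pos: [0.5104, 0.2075, 0.02]
eef_rot: [-1.324, 1.571, 3.105]
force: [0.1, 0.5, 0.5]
grip_width: 0.0334
```

Emit:
{"name": "send_rows", "arguments": {
  "rows": [
    [[0, 0, 0, 0], [0, 0, 0, 0]]
  ]
}}

```text
time_s: 6.05
ee_pos: [0.5104, 0.2075, 0.02]
eef_rot: [-0.276, 1.571, -2.13]
force: [-0.7, -0.0, -0.0]
grip_width: 0.0173
```

Run:
```python
from h import *
im,d,c=grab('wrist'); save('w_g1',im);o=ctrl.get_obs(); print(o['grip_width'],o['ee_pos'],o['eef_rot'])
```

```text
0.013530085939496261 [0.51035184 0.20747204 0.02004091] [-1.03215086  1.57075505 -2.88594689]
```

View pics/w_g1.png

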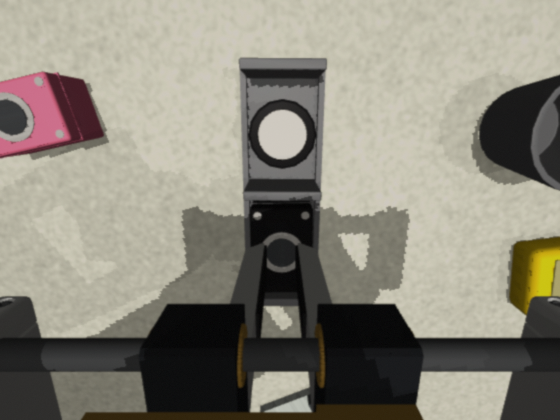

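Run:
```python
from h import *
im,d,c=load('wrist'); o=ctrl.get_obs()
print('tcp px',proj(o['ee_pos'],c), 'cam',c[3][:3,3]); W=cloud(d,c)
for u,v in [(265,225),(265,215),(282,255),(255,255),(252,250),(310,250),(315,255),(282,195),(282,190),(280,133),(258,215),(305,215),(280,298),(200,130),(282,60)]: print((u,v),W[v,u].round(4),d[v,u].round(3))
im,d,c=grab('side'); save('s_g1',crop(im,190,340,100,230,5)); print('side tcp',proj(o['ee_pos'],c))
```

```text
tcp px [281.41441425 236.11487275] cam [0.5330725  0.28758937 0.23598444]
(265, 225) [0.5054 0.2276 0.0471] 0.2
(265, 215) [0.5072 0.2337 0.0467] 0.198
(282, 255) [0.51   0.2051 0.0475] 0.205
(255, 255) [0.4991 0.2214 0.0753] 0.175
(252, 250) [0.4967 0.2215 0.0672] 0.183
(310, 250) [0.5287 0.2123 0.0675] 0.182
(315, 255) [0.5308 0.2119 0.0748] 0.175
(282, 195) [0.5212 0.2437 0.0491] 0.192
(282, 190) [0.5218 0.2458 0.0451] 0.195
(280, 133) [0.5302 0.279  0.0468] 0.184
(258, 215) [0.5029 0.2348 0.046 ] 0.199
(305, 215) [0.5312 0.2263 0.0451] 0.2
(280, 298) [0.4999 0.1752 0.0476] 0.214
(200, 130) [ 4.746e-01  2.950e-01 -3.000e-04] 0.229
(282, 60) [0.542  0.3156 0.0483] 0.172
side tcp [269.09917143 174.7881283 ]
```

View pics/s_g1.png

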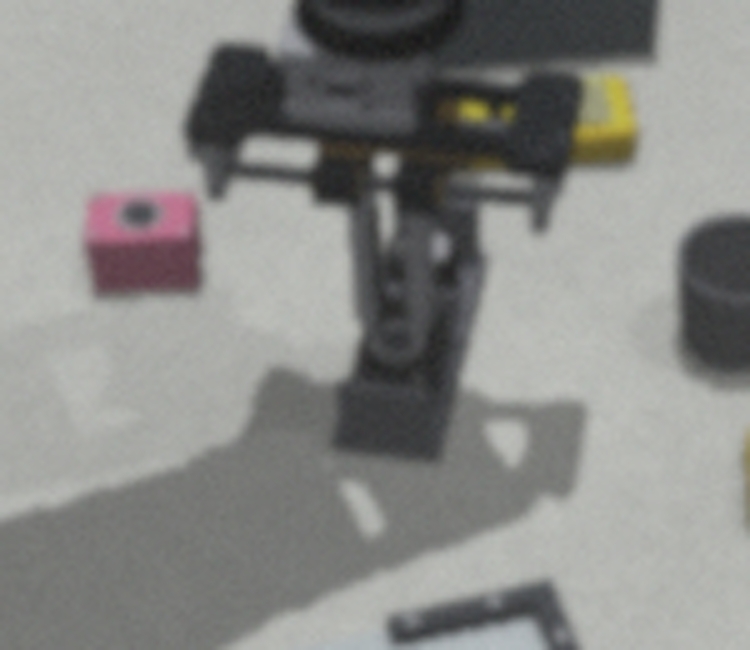

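Run:
```python
from h import *
im,d,c=load('side')
for P in [(.5105,.206,.046),(.5105,.206,.006),(.5104,.2075,.02),(.5104,.2075,.05),(.5104,.2075,.07)]: print(P,(proj(np.array(P),c)-[190,100])*5)
save('s_g2',crop(im,240,300,140,195,11))
im,d,c=load('wrist'); save('w_g2',crop(im,220,340,170,310,4))
W=cloud(d,c)
for v in range(215,300,8): print(v,[W[v,u].round(3).tolist() for u in (262,270,300,307)])
```

```text
(0.5105, 0.206, 0.046) [394.29045377 339.7231807 ]
(0.5105, 0.206, 0.006) [396.97932563 394.89031617]
(0.5104, 0.2075, 0.02) [395.58495937 373.95094625]
(0.5104, 0.2075, 0.05) [393.53470355 332.04975059]
(0.5104, 0.2075, 0.07) [392.11857759 303.10830306]
215 [[0.506, 0.234, 0.047], [0.51, 0.233, 0.046], [0.528, 0.227, 0.046], [0.532, 0.226, 0.046]]
223 [[0.504, 0.229, 0.046], [0.509, 0.228, 0.046], [0.527, 0.223, 0.047], [0.531, 0.221, 0.047]]
231 [[0.502, 0.224, 0.047], [0.507, 0.223, 0.047], [0.525, 0.217, 0.046], [0.53, 0.216, 0.046]]
239 [[0.501, 0.219, 0.047], [0.506, 0.217, 0.046], [0.524, 0.212, 0.046], [0.528, 0.21, 0.045]]
247 [[0.502, 0.22, 0.064], [0.504, 0.212, 0.046], [0.523, 0.214, 0.063], [0.527, 0.213, 0.064]]
255 [[0.503, 0.22, 0.074], [0.502, 0.207, 0.047], [0.523, 0.214, 0.075], [0.527, 0.213, 0.074]]
263 [[0.503, 0.219, 0.082], [0.501, 0.201, 0.046], [0.522, 0.214, 0.084], [0.526, 0.213, 0.085]]
271 [[0.503, 0.219, 0.091], [0.499, 0.196, 0.046], [0.522, 0.213, 0.091], [0.525, 0.214, 0.094]]
279 [[0.504, 0.218, 0.099], [0.497, 0.19, 0.046], [0.521, 0.214, 0.1], [0.525, 0.214, 0.102]]
287 [[0.503, 0.215, 0.102], [0.496, 0.184, 0.046], [0.521, 0.213, 0.106], [0.524, 0.214, 0.109]]
295 [[0.502, 0.213, 0.104], [0.493, 0.177, 0.043], [0.52, 0.212, 0.111], [0.523, 0.214, 0.115]]
```

View pics/w_g2.png

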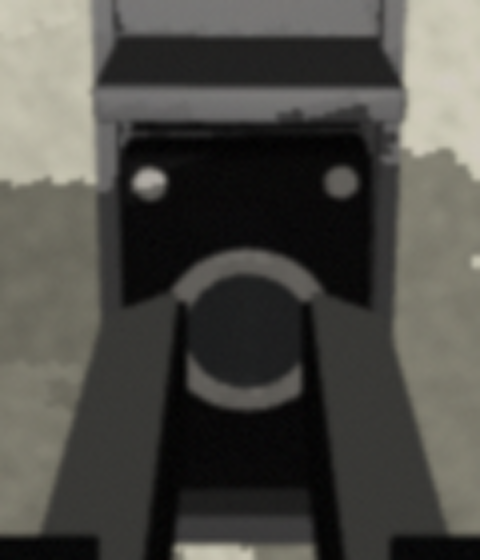

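View pics/s_g2.png

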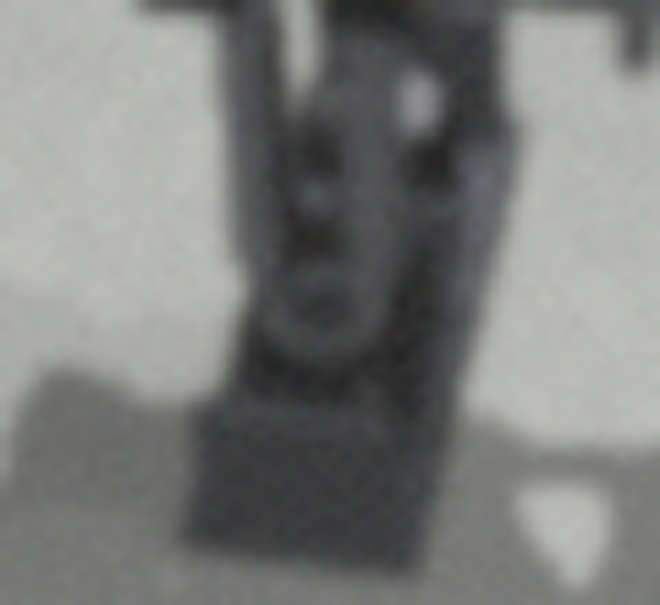

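Run:
```python
from h import *
print(ctrl.grasp_offset)
im,d,c=load('w_hold'); W=cloud(d,c); 
o=np.array([0.51243822,0.20466436,0.20216975]); print('tcp px',proj(o,c))
a=np.radians(-16.84); jy=np.array([np.cos(a),np.sin(a),0]); tz=np.array([np.sin(a),-np.cos(a),0])
for v in range(236,300,6):
    s=[]
    for u in range(100,280):
        if d[v,u]>0 and d[v,u]<.22:
            p=W[v,u]-o; s.append((u,p@jy,p@tz,-p[2]))
    if s: print(v,[np.round(q,4).tolist() for q in (s[0],s[-1])])
for s_ in (-1,1): print(proj(o+jy*.047*s_,c),proj(o+jy*.0595*s_,c), proj(o+jy*.047*s_+[0,0,.04],c))
save('w_hold_f',crop(im,120,440,200,320,2.5))
im,d,c=grab('wrist'); save('w_g3',crop(im,220,340,170,310,4)); print(ctrl.get_obs()['grip_width'])
```

```text
0.0188
tcp px [281.3722069  236.02857812]
248 [[182.0, -0.0583, -0.0095, -0.044], [203.0, -0.0475, -0.007, -0.0383]]
254 [[176.0, -0.0587, -0.01, -0.0537], [203.0, -0.0477, -0.0032, -0.0385]]
260 [[171.0, -0.0594, -0.0095, -0.0602], [204.0, -0.0475, 0.0011, -0.0379]]
266 [[166.0, -0.059, -0.0101, -0.0687], [204.0, -0.0476, 0.0047, -0.0388]]
272 [[161.0, -0.0595, -0.0098, -0.0745], [203.0, -0.0477, 0.0072, -0.0418]]
278 [[157.0, -0.0592, -0.0097, -0.0805], [200.0, -0.0478, 0.0075, -0.0487]]
284 [[152.0, -0.0593, -0.0099, -0.0864], [197.0, -0.0476, 0.0071, -0.0564]]
290 [[147.0, -0.0597, -0.0097, -0.0913], [194.0, -0.0475, 0.0069, -0.0631]]
296 [[143.0, -0.0592, -0.0099, -0.0965], [191.0, -0.0476, 0.0071, -0.0689]]
[216.70557922 236.02803707] [199.50655584 236.02789317] [203.9617719  259.84359305]
[346.03614862 236.02911915] [363.23355331 236.02926304] [359.08837029 259.84370447]
0.00560131791623
```

View pics/w_hold_f.png

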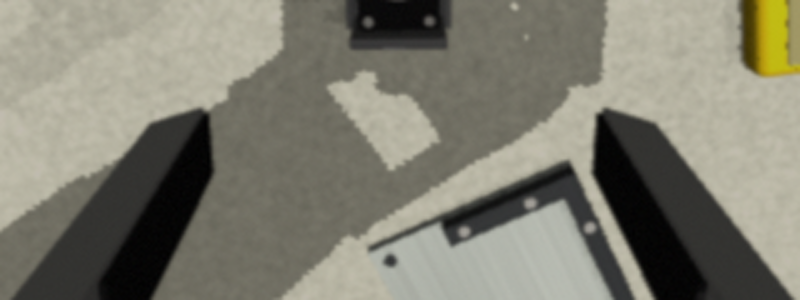

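View pics/w_g3.png

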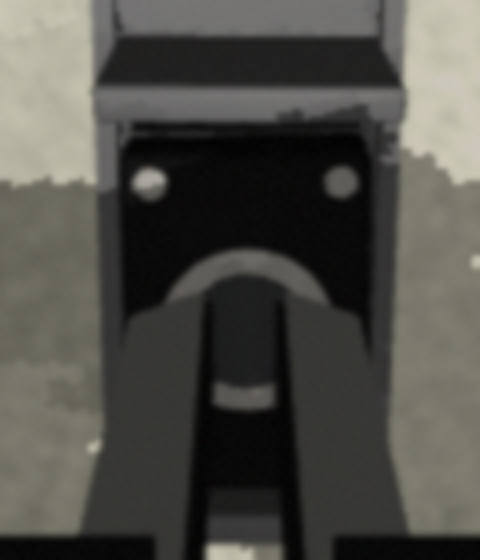

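Emit:
{"name": "send_rows", "arguments": {
  "rows": [
    [[0, 0, 0, 0], [0, 0, 0, 0], [0, 0, 0, 0], [0, 0, 0, 0], [0, 0, 0, 0], [0, 0, 0, 0], [0, 0, 0, 0], [0, 0, 0, 0], [0, 0, 0, 0], [0, 0, 0, 0], [0, 0, 0, 0]]
  ],
  "grip": -1
}}

```text
time_s: 7.3
ee_pos: [0.5104, 0.2075, 0.0201]
eef_rot: [2.279, 1.571, 0.426]
force: [-0.4, 0.5, 0.3]
grip_width: 0.0898
```

Run:
```python
from h import *
im,d,c=grab('wrist'); save('w_g4',im); o=ctrl.get_obs(); print(o['grip_width'],o['ee_pos']); W=cloud(d,c)
for u,v in [(200,250),(203,256),(203,262),(361,256)]: print(W[v,u])
```

```text
0.09231896308771774 [0.5103719  0.20749584 0.02007058]
[0.46804231 0.22998874 0.06756612]
[0.46834448 0.22592251 0.06742288]
[0.46720127 0.22251489 0.06786059]
[0.55530118 0.203465   0.07333818]
```

View pics/w_g4.png

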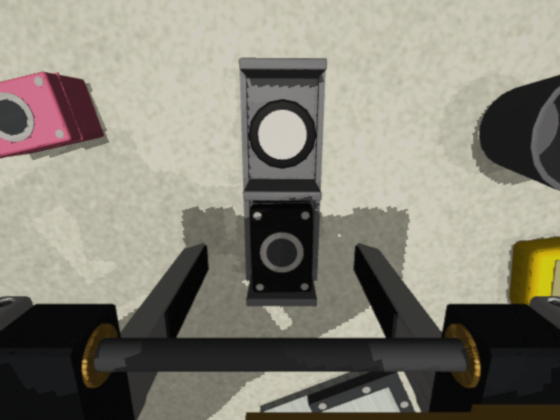

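Run:
```python
from h import *
im,d,c=load('wrist')
for u,v in [(281,252),(280.5,251.5)]: print(ray(u,v,c,.046))
P=np.array([ray(u,v,c,.046) for u,v in [(257,216),(305,216),(303,287),(260,287)]]);print(P.mean(0)); e=(P[0]+P[1]-P[2]-P[3]); print(np.degrees(np.arctan2(e[1],e[0])))
o=ctrl.get_obs(); m=R.from_euler('xyz',o['eef_rot']).as_matrix(); print(np.degrees(np.arctan2(m[1,1],m[0,1])))
```

```text
[0.50974448 0.20660373 0.046     ]
[0.509531   0.20703245 0.046     ]
[0.50976416 0.20606904 0.046     ]
74.19152732499494
-16.21372456558411
```

Emit:
{"name": "send_rows", "arguments": {
  "rows": [
    [[0, 0, -8, 0], [0, 0, -8, 0], [0, 0, -8, 0], [0, 0, -7, 0], [0, 0, -6, 0], [0, 0, 0, 0]]
  ]
}}

```text
time_s: 7.95
ee_pos: [0.5098, 0.2073, -0.018]
eef_rot: [-0.976, 1.569, -2.829]
force: [0.3, -0.8, -0.2]
grip_width: 0.0939
```

Run:
```python
from h import *
im,d,c=grab('wrist'); save('w_g5',im); o=ctrl.get_obs(); print(o['grip_width'],o['ee_pos'],o['force']); W=cloud(d,c)
for u,v in [(200,250),(203,256),(203,262),(361,256)]: print(W[v,u])
```

```text
0.09396342236546479 [ 0.5101757   0.20740217 -0.01738116] [-0.08656209  0.16153513 -0.0124601 ]
[0.46672425 0.22907239 0.02733404]
[0.46490784 0.22293338 0.02168541]
[0.46364481 0.21930194 0.02197408]
[0.55583044 0.19964108 0.02812619]
```

View pics/w_g5.png

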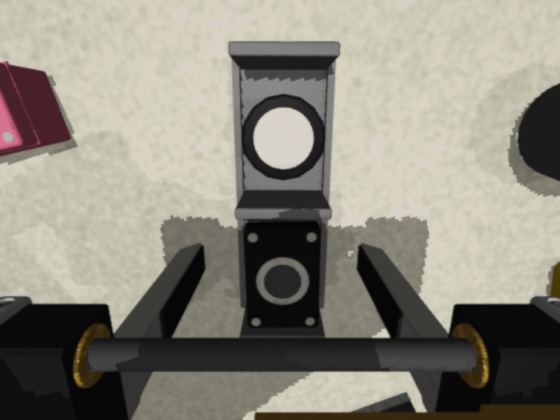

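Emit:
{"name": "send_rows", "arguments": {
  "rows": [
    [[0, 0, 0, 0], [0, 0, 0, 0], [0, 0, 0, 0], [0, 0, 0, 0], [0, 0, 0, 0], [0, 0, 0, 0], [0, 0, 0, 0], [0, 0, 0, 0], [0, 0, 0, 0], [0, 0, 0, 0]]
  ],
  "grip": 1,
  "newtons": 20
}}

```text
time_s: 9.0
ee_pos: [0.5104, 0.2075, -0.0169]
eef_rot: [0.913, 1.571, -0.941]
force: [0.6, -0.4, 0.9]
grip_width: 0.0399
```

Emit:
{"name": "send_rows", "arguments": {
  "rows": [
    [[0, 0, 6, 0], [0, 0, 10, 0], [0, 0, 14, 0], [0, 0, 18, 0], [0, 0, 18, 0], [0, 0, 14, 0], [2, -20, 0, 0.04], [2, -20, 0, 0.04], [2, -20, 0, 0.04], [2, -20, 0, 0.04], [2, -20, 0, 0.04], [2, -20, 0, 0.04]]
  ]
}}

```text
time_s: 10.2
ee_pos: [0.5225, 0.0867, 0.0639]
eef_rot: [1.776, 1.57, 0.164]
force: [0.9, -0.0, -1.8]
grip_width: 0.04
```

Emit:
{"name": "send_rows", "arguments": {
  "rows": [
    [[2, -20, 0, 0.04], [2, -20, 0, 0.04], [2, -20, 0, 0.04], [2, -20, 0, 0.04], [2, -8, 0, 0.038], [0, 0, 0, 0], [0, 0, 0, 0], [0, 0, 0, 0]]
  ]
}}

```text
time_s: 11.0
ee_pos: [0.5323, 0.0001, 0.0633]
eef_rot: [1.725, 1.571, 0.309]
force: [0.2, -0.8, -0.6]
grip_width: 0.0399
```

Run:
```python
from h import *
im,d,c=grab('wrist'); save('w_p1',im); o=ctrl.get_obs(); print(o['grip_width'],o['ee_pos'],o['force']); W=cloud(d,c)
m=R.from_euler('xyz',o['eef_rot']).as_matrix(); print(np.degrees(np.arctan2(m[1,1],m[0,1])))
np.savez('pics/w_p1.npz',im=im,d=d,f=c[0],cx=c[1],cy=c[2],M=c[3])
```

```text
0.03974686289039852 [5.32306731e-01 5.68381787e-05 6.32476665e-02] [ 0.70557724  0.50909449 -2.10720643]
8.880872298952346
```

View pics/w_p1.png

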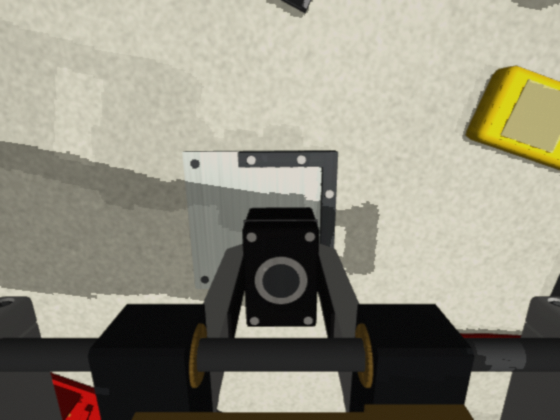

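Emit:
{"name": "send_rows", "arguments": {
  "rows": [
    [[0, 0, -15, 0], [0, 0, -20, 0], [0, 0, -20, 0], [0, 0, -12, 0], [0, 0, -6, 0], [0, 0, -2, 0], [0, 0, -1, 0], [0, 0, 0, 0], [0, 0, 0, 0]]
  ]
}}

```text
time_s: 11.95
ee_pos: [0.5327, -0.0005, -0.0124]
eef_rot: [1.37, 1.57, -0.046]
force: [-0.3, -0.1, -1.6]
grip_width: 0.0399
```

Run:
```python
from h import *
im,d,c=grab('wrist'); save('w_p2',crop(im,160,400,120,345,2.6)); o=ctrl.get_obs(); print(o['grip_width'],o['ee_pos'],o['force'])
np.savez('pics/w_p2.npz',im=im,d=d,f=c[0],cx=c[1],cy=c[2],M=c[3])
```

```text
0.039769205285051686 [ 0.53263125 -0.00054434 -0.01247446] [ 0.42795605  0.18656769 -1.56576275]
```

View pics/w_p2.png

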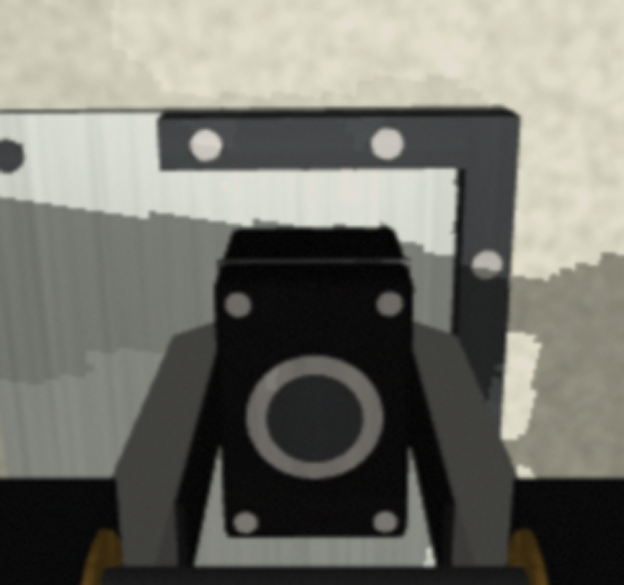

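Run:
```python
from h import *
im,d,c=load('w_p2'); o=ctrl.get_obs()
q=lambda x,y,z: ray(160+x/2.6,120+y/2.6,c,z)
a=np.radians(8.9); ex=np.array([np.cos(a),np.sin(a)]); ey=np.array([-ex[1],ex[0]])
L=lambda p:(np.round([p[:2]@ex*1000,p[:2]@ey*1000],1))
print('short fence inner top',L(q(160,170,.018)),L(q(455,168,.018)))
print('long fence inner top',L(q(460,172,.018)),L(q(460,330,.018)), 'bottom',L(q(457,230,.008)))
print('mod far top corners',L(q(219,262,.0505)),L(q(410,262,.0505)),'far bottom',L(q(238,230,.0105)),L(q(392,230,.0105)))
print('mod near top corners',L(q(228,535,.0505)),L(q(406,535,.0505)))
print('centre by screws',L(np.mean([q(*p,.0505) for p in [(238,304),(389,303),(385,522),(245,522)]],0)),'tcp',L(o['ee_pos']))
```

```text
short fence inner top [490.6 -38.7] [558.2 -38.3]
long fence inner top [559.4 -39.2] [561.3 -78.3] bottom [561.2 -55.9]
mod far top corners [507.3 -50.1] [544.6 -50.2] far bottom [507.4 -55.2] [544.9 -55.2]
mod near top corners [ 507.2 -112.4] [ 545.8 -112.5]
centre by screws [525.9 -84. ] tcp [526.1 -82.9]
```

Emit:
{"name": "send_rows", "arguments": {
  "rows": [
    [[0, 0, -1, 0], [0, 0, -1, 0], [0, 0, 0, 0]]
  ]
}}

```text
time_s: 12.3
ee_pos: [0.5324, -0.0005, -0.0149]
eef_rot: [1.554, 1.571, 0.138]
force: [0.5, 0.1, -0.6]
grip_width: 0.0399
```

Emit:
{"name": "send_rows", "arguments": {
  "rows": [
    [[0, 0, -0.6, 0], [0, 0, 0, 0]]
  ]
}}

```text
time_s: 12.5
ee_pos: [0.5324, -0.0005, -0.015]
eef_rot: [1.153, 1.571, -0.263]
force: [-3.0, 0.9, 7.5]
grip_width: 0.0399
```

Emit:
{"name": "send_rows", "arguments": {
  "rows": [
    [[-0.6, 4, 0, 0], [-0.6, 4, 0, 0], [-0.3, 2, 0, 0], [-0.15, 1, 0, 0], [0, 0, 0, 0]]
  ]
}}

```text
time_s: 13.0
ee_pos: [0.5314, 0.0105, -0.015]
eef_rot: [1.183, 1.569, -0.232]
force: [0.8, -1.4, 5.6]
grip_width: 0.0398
```

Emit:
{"name": "send_rows", "arguments": {
  "rows": [
    [[-0.15, 1, 0, 0], [-0.15, 1, 0, 0], [0, 0, 0, 0]]
  ]
}}

```text
time_s: 13.3
ee_pos: [0.5311, 0.0124, -0.015]
eef_rot: [1.139, 1.569, -0.277]
force: [0.2, -2.4, 5.4]
grip_width: 0.04
```

Emit:
{"name": "send_rows", "arguments": {
  "rows": [
    [[-0.15, 1, 0, 0], [-0.15, 1, 0, 0], [0, 0, 0, 0]]
  ]
}}

```text
time_s: 13.6
ee_pos: [0.5308, 0.0144, -0.015]
eef_rot: [1.141, 1.569, -0.275]
force: [1.5, -3.3, 5.3]
grip_width: 0.0398
```

Emit:
{"name": "send_rows", "arguments": {
  "rows": [
    [[-0.15, 1, 0, 0], [0, 0, 0, 0]]
  ]
}}

```text
time_s: 13.8
ee_pos: [0.5308, 0.0146, -0.0149]
eef_rot: [0.716, 1.568, -0.699]
force: [0.8, -8.8, 5.6]
grip_width: 0.0397
```

Emit:
{"name": "send_rows", "arguments": {
  "rows": [
    [[3, 0.5, 0, 0], [3, 0.5, 0, 0], [3, 0.5, 0, 0], [1, 0.15, 0, 0], [1, 0.15, 0, 0], [0, 0, 0, 0]]
  ]
}}

```text
time_s: 14.4
ee_pos: [0.5402, 0.0162, -0.015]
eef_rot: [-0.954, 1.568, -2.37]
force: [-9.8, -11.3, 14.0]
grip_width: 0.0401
```

Emit:
{"name": "send_rows", "arguments": {
  "rows": [
    [[1, 0.15, 0, 0], [1, 0.15, 0, 0], [0, 0, 0, 0]]
  ]
}}

```text
time_s: 14.7
ee_pos: [0.5422, 0.0165, -0.015]
eef_rot: [-0.957, 1.568, -2.372]
force: [-10.7, -11.0, 14.3]
grip_width: 0.04
```

Emit:
{"name": "send_rows", "arguments": {
  "rows": [
    [[1, 0.15, 0, 0], [1, 0.15, 0, 0], [0, 0, 0, 0]]
  ]
}}

```text
time_s: 15.0
ee_pos: [0.5442, 0.0168, -0.015]
eef_rot: [-0.953, 1.568, -2.369]
force: [-9.5, -10.6, 14.4]
grip_width: 0.0398
```

Emit:
{"name": "send_rows", "arguments": {
  "rows": [
    [[1, 0.15, 0, 0], [0, 0, 0, 0]]
  ]
}}

```text
time_s: 15.2
ee_pos: [0.5448, 0.0169, -0.015]
eef_rot: [-1.179, 1.567, -2.595]
force: [-13.7, -10.9, 17.6]
grip_width: 0.0401
```

Run:
```python
from h import *
im,d,c=grab('wrist'); save('w_p3',crop(im,160,400,120,345,2.6)); o=ctrl.get_obs(); print(o['grip_width'],o['ee_pos'],o['force'],o['moment'])
np.savez('pics/w_p3.npz',im=im,d=d,f=c[0],cx=c[1],cy=c[2],M=c[3])
```

```text
0.03981003701299981 [ 0.54475062  0.01692673 -0.01497308] [-13.45455586 -11.32841012  17.13711257] [-2.05293089  2.50879394  0.23658148]
```

View pics/w_p3.png

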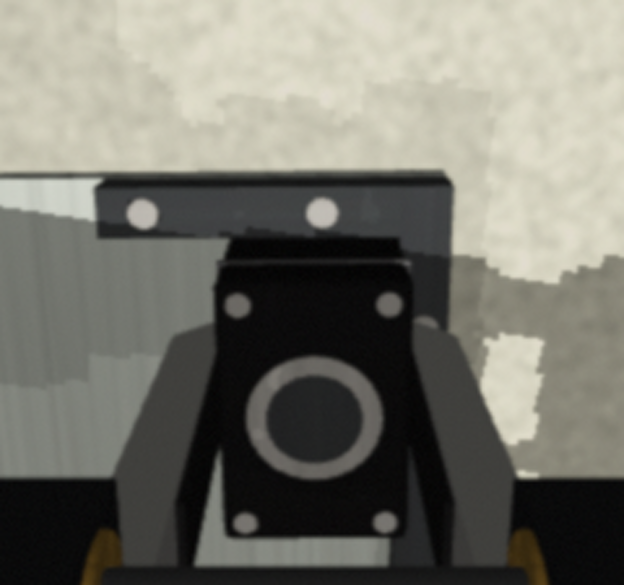

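Emit:
{"name": "send_rows", "arguments": {
  "rows": [
    [[0.5, 0.3, 0, 0], [0, 0, 0, 0], [0, 0, 0, 0]]
  ]
}}

```text
time_s: 15.55
ee_pos: [0.5447, 0.017, -0.015]
eef_rot: [-1.233, 1.566, -2.648]
force: [-17.7, -14.0, 19.3]
grip_width: 0.0397
```

Emit:
{"name": "send_rows", "arguments": {
  "rows": [
    [[0, 0, 0, 0], [0, 0, 0, 0], [0, 0, 0, 0], [0, 0, 0, 0], [0, 0, 0, 0], [0, 0, 0, 0], [0, 0, 0, 0], [0, 0, 0, 0]]
  ],
  "grip": -0.2
}}

```text
time_s: 16.35
ee_pos: [0.5465, 0.0183, -0.0155]
eef_rot: [0.882, 1.571, -0.534]
force: [-0.3, -0.6, 0.8]
grip_width: 0.0564
```

Run:
```python
from h import *
im,d,c=grab('wrist'); save('w_p4',crop(im,160,400,120,345,2.6)); o=ctrl.get_obs(); print(o['grip_width'],o['ee_pos'],o['force'],o['moment'])
np.savez('pics/w_p4.npz',im=im,d=d,f=c[0],cx=c[1],cy=c[2],M=c[3])
```

```text
0.056339551711454335 [ 0.54644951  0.01832788 -0.01558183] [ 0.22974821 -0.11640721  0.5083519 ] [-0.01672757 -0.09074352 -0.01764213]
```

View pics/w_p4.png

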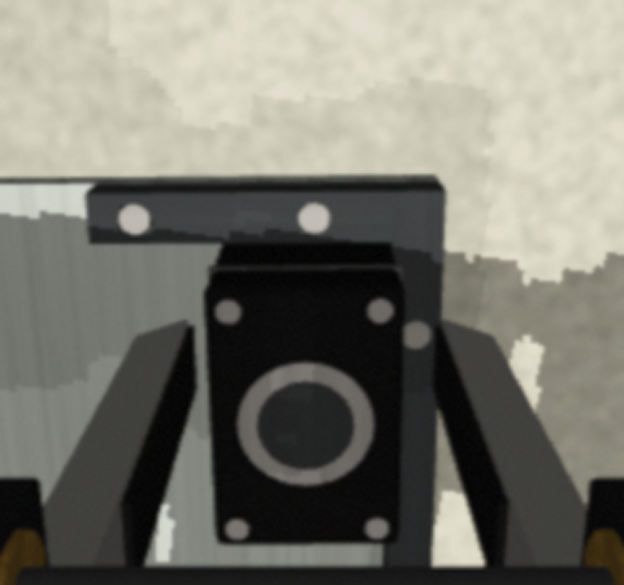

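Emit:
{"name": "send_rows", "arguments": {
  "rows": [
    [[-1, -1, 5, 0], [0, 0, 20, 0], [0, 0, 25, 0], [0, 0, 25, 0], [0, 0, 25, 0], [0, 0, 10, 0], [0, 0, 0, 0], [0, 0, 0, 0]]
  ],
  "grip": -1
}}

```text
time_s: 17.2
ee_pos: [0.545, 0.0173, 0.0934]
eef_rot: [-1.739, 1.57, 3.128]
force: [0.2, -0.4, -0.5]
grip_width: 0.0941
```

Run:
```python
from h import *
im,d,c=grab('wrist'); save('w_p5',crop(im,160,380,100,300,3.5)); o=ctrl.get_obs(); print(o['grip_width'],o['ee_pos'],o['force'],o['joint_vel'])
np.savez('pics/w_p5.npz',im=im,d=d,f=c[0],cx=c[1],cy=c[2],M=c[3])
```

```text
0.09423022588061519 [0.54482635 0.01731939 0.0931447 ] [ 0.32916248  0.23700668 -0.34039834] [ 0.00085089  0.00608081 -0.0007812  -0.00092054  0.00348654  0.00019952]
```

View pics/w_p5.png

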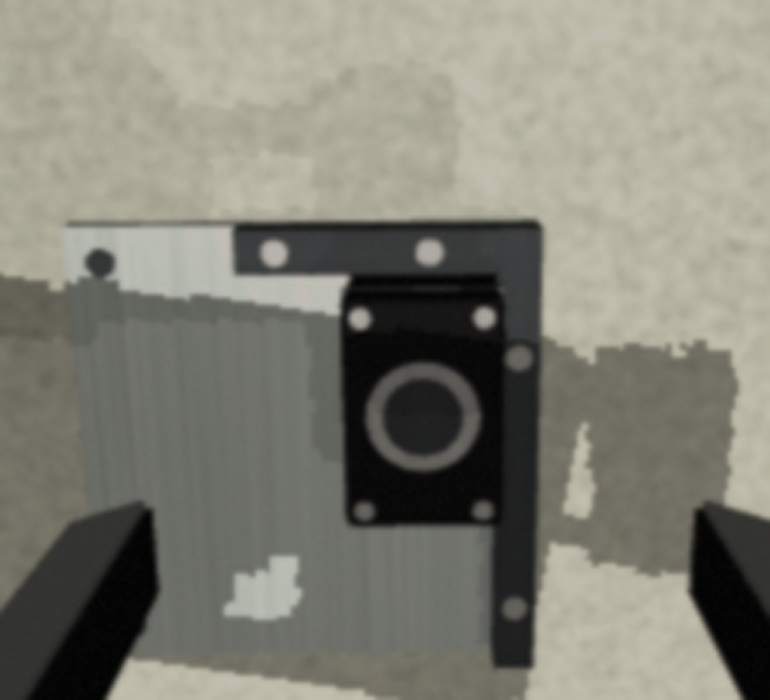

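Run:
```python
from h import *
im,d,c=load('w_p5')
q=lambda x,y,z: ray(160+x/3.5,100+y/3.5,c,z)
P=lambda l:[(160+x/3.5,100+y/3.5) for x,y in l]
x,r=fit(c,P([(540,227),(236,232),(236,273),(531,667),(493,667),(66,228),]),[(65,65,18),(-17,65,18),(-17,53,18),(65,-65,18),(53,-65,18),(-65,65,8)],[.5,0,0.1]); print(x,r.tolist())
cs,s=np.cos(x[2]),np.sin(x[2]); Rp=np.array([[cs,-s],[s,cs]]); cor=x[:2]+Rp@[.053,.053]
S=np.array([q(*p,.048) for p in [(360,318),(485,318),(483,511),(364,511)]]); print('mod in corner frame',Rp.T@(S.mean(0)[:2]-cor)*1000)
e=(S[0]+S[1]-S[2]-S[3]); print('yaw dev',np.arctan2(e[1],e[0])-np.pi/2-x[2])
E_=np.array([q(*p,.048) for p in [(343,290),(502,290),(500,523),(349,523)]]); print('corners centre',Rp.T@(E_.mean(0)[:2]-cor)*1000, [np.round(Rp.T@(k[:2]-cor)*1000,1).tolist() for k in E_])
e=(E_[0]+E_[1]-E_[2]-E_[3]); print('yaw dev',np.arctan2(e[1],e[0])-np.pi/2-x[2])
```

```text
[ 0.51628383 -0.01206861  0.16047512] [[1.3, -0.1], [-0.9, 0.4], [-0.2, -0.5], [0.8, -0.1], [0.1, -0.3], [-1.1, 0.6]]
mod in corner frame [-20.21940127 -30.18137212]
yaw dev -0.000329110618606937
corners centre [-20.08272521 -28.39962495] [[-39.2, 1.9], [-1.2, 1.7], [-0.8, -58.7], [-39.2, -58.5]]
yaw dev 0.0030541089224116746
```

Emit:
{"name": "send_rows", "arguments": {
  "rows": [
    [[0.2, -1.3, 0, -0.143], [0, 0, 0, -0.143], [0, 0, 0, -0.143], [0, 0, 0, -0.143], [0, 0, 0, -0.143], [0, 0, 0, -0.143], [0, 0, 0, -0.143], [0, 0, -10, -0.143], [0, 0, -20, -0.143], [0, 0, -20, -0.143], [0, 0, -15, -0.141], [0, 0, 0, 0]]
  ]
}}

```text
time_s: 18.45
ee_pos: [0.5438, 0.0161, 0.0265]
eef_rot: [-0.192, 1.566, 3.102]
force: [-0.6, -0.0, 0.2]
grip_width: 0.0939
```

Emit:
{"name": "send_rows", "arguments": {
  "rows": [
    [[0, 0, 0, 0], [0, 0, 0, 0]]
  ]
}}

```text
time_s: 18.65
ee_pos: [0.546, 0.016, 0.03]
eef_rot: [2.959, 1.57, -0.025]
force: [0.3, -0.2, 1.0]
grip_width: 0.0937
```

Run:
```python
from h import *
im,d,c=grab('wrist'); save('w_r1',im); o=ctrl.get_obs(); print(o['grip_width'],o['ee_pos'],o['force'],o['qpos'])
m=R.from_euler('xyz',o['eef_rot']).as_matrix(); print(np.degrees(np.arctan2(m[1,1],m[0,1])))
np.savez('pics/w_r1.npz',im=im,d=d,f=c[0],cx=c[1],cy=c[2],M=c[3])
```

```text
0.09396286089866247 [0.5460259  0.01602734 0.03012529] [0.75877501 0.84465882 0.49107238] [-3.77207714e-02  4.46213305e-01  1.66886025e+00  2.88343942e-05
  1.02551144e+00  1.37563207e+00]
-80.9800139336073
```

View pics/w_r1.png

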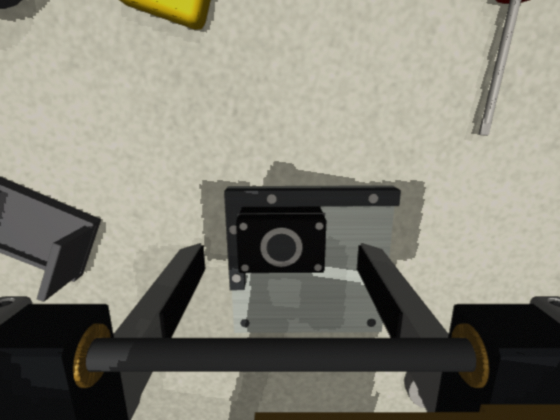

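Emit:
{"name": "send_rows", "arguments": {
  "rows": [
    [[-0.8, 0, -12, 0], [0, 0, -12, 0], [0, 0, -10, 0], [0, 0, -8, 0], [0, 0, -3.5, 0], [0, 0, 0, 0]]
  ]
}}

```text
time_s: 19.3
ee_pos: [0.5446, 0.016, -0.0167]
eef_rot: [-0.178, 1.57, 3.118]
force: [-0.2, -0.2, 0.5]
grip_width: 0.0941
```

Emit:
{"name": "send_rows", "arguments": {
  "rows": [
    [[0, 0, 0, 0], [0, 0, 0, 0], [0, 0, 0, 0], [0, 0, 0, 0], [0, 0, 0, 0], [0, 0, 0, 0], [0, 0, 0, 0], [0, 0, 0, 0]]
  ],
  "grip": 1,
  "newtons": 25
}}

```text
time_s: 20.1
ee_pos: [0.545, 0.0156, -0.0159]
eef_rot: [2.043, 1.57, -0.944]
force: [-0.3, -5.2, 3.2]
grip_width: 0.0602
```

Emit:
{"name": "send_rows", "arguments": {
  "rows": [
    [[0, 0, 5, 0], [0, 0, 12, 0], [0, 0, 20, 0], [0, 0, 20, 0], [0, 0, 20, 0], [0, 0, 13, 0], [-4, -20, 0, 0.07], [-4, -25, 0, 0.08], [-4, -25, 0, 0.08], [-4, -25, 0, 0.08], [-4, -25, 0, 0.08], [-4, -25, 0, 0.08]]
  ]
}}

```text
time_s: 21.3
ee_pos: [0.5205, -0.1296, 0.0738]
eef_rot: [-1.535, 1.57, 2.235]
force: [0.0, -0.5, -1.5]
grip_width: 0.0595
```

Emit:
{"name": "send_rows", "arguments": {
  "rows": [
    [[-4, -25, 0, 0.08], [-4, -25, 0, 0.08], [-4, -25, 0, 0.08], [-4, -25, 0, 0.08], [-4, -25, 0, 0.08], [-2, -20, 0, 0.08], [-1, -8, 0, 0.1], [0, 0, 0, 0], [0, 0, 0, 0], [0, 0, 0, 0], [0, 0, 0, 0]]
  ]
}}

```text
time_s: 22.4
ee_pos: [0.498, -0.2814, 0.074]
eef_rot: [-2.646, 1.571, 1.7]
force: [0.0, -1.0, -2.8]
grip_width: 0.0598
```

Run:
```python
from h import *
im,d,c=grab('wrist'); save('w_d1',im); o=ctrl.get_obs(); print(o['grip_width'],o['ee_pos'],o['force'],o['qpos'])
m=R.from_euler('xyz',o['eef_rot']).as_matrix(); print(np.degrees(np.arctan2(m[1,1],m[0,1])))
np.savez('pics/w_d1.npz',im=im,d=d,f=c[0],cx=c[1],cy=c[2],M=c[3]); save('w_d1c',crop(im,180,380,120,320,3))
```

```text
0.05986033393788184 [ 0.49802616 -0.28147485  0.07401105] [-0.1922658   0.14835706 -1.5148997 ] [-5.78484117e-01  4.41273346e-01  1.55950460e+00  7.77246047e-05
  1.14080476e+00 -2.12155267e-01]
-20.99095343864283
```

View pics/w_d1.png

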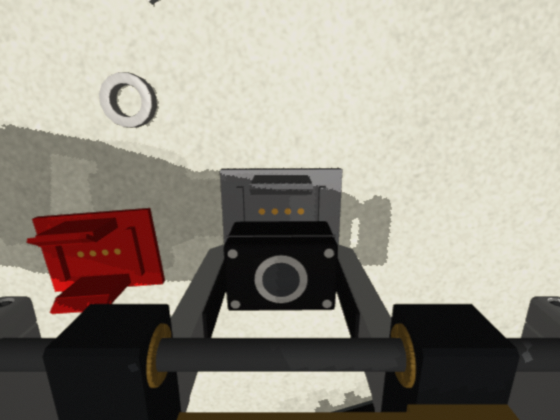

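View pics/w_d1c.png

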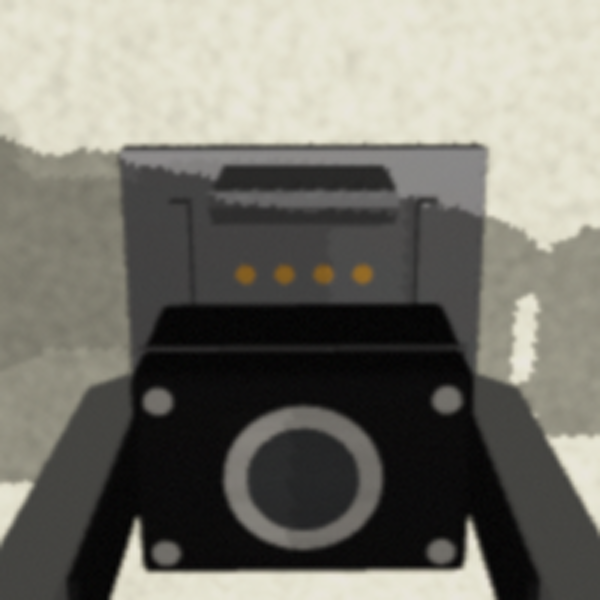

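Run:
```python
from h import *
im,d,c=load('w_d1'); o=ctrl.get_obs()
q=lambda x,y,z: ray(180+x/3,120+y/3,c,z)
A=q(122,150,.008);B=q(487,150,.008); v=(B-A)[:2]; print('far edge len',np.linalg.norm(v),'yaw',np.degrees(np.arctan2(v[1],v[0])))
a=np.arctan2(v[1],v[0]); ex=v/np.linalg.norm(v); ey=np.array([-ex[1],ex[0]])
print('centre from far edge',(A+B)[:2]/2-ey*.039)
D=np.mean([q(x,274,.008) for x in (246,284,323,362)],0); print('dots',D[:2])
S=np.mean([q(*p,.123-.035+.0385-0.0) for p in []] or [[0,0,0]],0)
zt=.008+.040+(.0740+.0159)  # module top
S=np.array([q(*p,zt) for p in [(157,402),(447,400),(441,552),(166,553)]]); print('mod',S.mean(0),'tcp',o['ee_pos']); w=S[1]+S[2]-S[0]-S[3]; print(np.degrees(np.arctan2(w[1],w[0])))
W=cloud(d,c); 
for x,y in [(305,195),(305,175),(305,210),(305,240)]: print((x,y),W[int(120+y/3),int(180+x/3)].round(4))
im2,d2,c2=load('w_dock'); D=np.mean([ray(225+x/6,125+y/6,c2,.008) for x,y in [(238,276),(290,281),(340,286),(391,289)]],0); print('dots old',D)
l=[q(190,250,.016),q(415,250,.016)]; print('lips centre x',[ (p[:2]-D[:2])@ex for p in l])
```

```text
far edge len 0.10860959422545881 yaw -21.000402363510148
centre from far edge [ 0.49766285 -0.28276225]
dots [ 0.49765195 -0.28222882]
mod [ 0.49754215 -0.28136677  0.1379    ] tcp [ 0.49802616 -0.28147485  0.07401105]
-20.66408984653242
(305, 195) [ 0.5098 -0.2498  0.0543]
(305, 175) [ 0.5097 -0.2501  0.0245]
(305, 210) [ 0.5083 -0.2536  0.0537]
(305, 240) [ 0.5014 -0.2717  0.0093]
dots old [ 0.49786214 -0.28253636  0.008     ]
lips centre x [np.float64(-0.03422758383341962), np.float64(0.03282992225959296)]
```

Emit:
{"name": "send_rows", "arguments": {
  "rows": [
    [[0, -1, -10, 0], [0, 0, -15, 0], [0, 0, -15, 0], [0, 0, -12, 0], [0, 0, -10, 0], [0, 0, -8, 0], [0, 0, 0, 0]]
  ]
}}

```text
time_s: 23.15
ee_pos: [0.4974, -0.2827, 0.0027]
eef_rot: [-1.782, 1.569, 2.564]
force: [-0.8, 0.6, -0.6]
grip_width: 0.0598
```

Run:
```python
from h import *
im,d,c=grab('wrist'); save('w_d2',im); o=ctrl.get_obs(); print(o['grip_width'],o['ee_pos'],o['force'])
save('w_d2c',crop(im,180,380,120,320,3))
```

```text
0.05984071305969274 [ 0.49775499 -0.28290372  0.00357568] [ 0.5313559  -0.96911621 -1.23212722]
```

View pics/w_d2c.png

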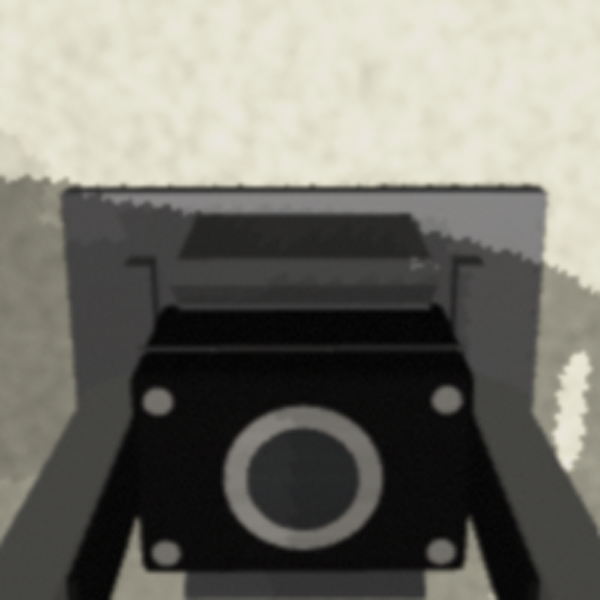

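Emit:
{"name": "send_rows", "arguments": {
  "rows": [
    [[0, 0, -5, 0], [0, 0, -5, 0], [0, 0, -4, 0], [0, 0, -3, 0], [0, 0, -1, 0], [0, 0, 0, 0]]
  ]
}}

```text
time_s: 23.8
ee_pos: [0.4978, -0.283, -0.0142]
eef_rot: [-1.723, 1.571, 2.624]
force: [-0.8, 0.6, -1.6]
grip_width: 0.0598
```

Emit:
{"name": "send_rows", "arguments": {
  "rows": [
    [[0, 0, -0.8, 0], [0, 0, -0.7, 0], [0, 0, 0, 0], [0, 0, 0, 0]]
  ]
}}

```text
time_s: 24.2
ee_pos: [0.4979, -0.283, -0.0155]
eef_rot: [1.586, 1.571, -0.351]
force: [-0.0, -0.5, -0.9]
grip_width: 0.0598
```

Emit:
{"name": "send_rows", "arguments": {
  "rows": [
    [[0, 0, -0.5, 0], [0, 0, -0.3, 0], [0, 0, 0, 0], [0, 0, 0, 0]]
  ]
}}

```text
time_s: 24.6
ee_pos: [0.498, -0.283, -0.0159]
eef_rot: [1.354, 1.571, -0.583]
force: [-2.0, 1.3, 5.0]
grip_width: 0.0602
```

Contact with the floor at the expected height. Releasing.

Emit:
{"name": "send_rows", "arguments": {
  "rows": [
    [[0, 0, 0, 0], [0, 0, 0, 0], [0, 0, 0, 0], [0, 0, 0, 0], [0, 0, 0, 0], [0, 0, 0, 0], [0, 0, 0, 0]]
  ],
  "grip": -1
}}

```text
time_s: 25.3
ee_pos: [0.4979, -0.283, -0.0164]
eef_rot: [-1.171, 1.571, -3.108]
force: [0.2, -0.5, 0.0]
grip_width: 0.0937
```

Emit:
{"name": "send_rows", "arguments": {
  "rows": [
    [[0, 0, 8, 0], [0, 0, 20, 0], [0, 0, 25, 0], [0, 0, 25, 0], [0, 0, 25, 0], [0, 0, 15, 0], [0, 0, 0, 0], [0, 0, 0, 0], [0, 0, 0, 0]]
  ]
}}

```text
time_s: 26.2
ee_pos: [0.4974, -0.2827, 0.1006]
eef_rot: [-1.785, 1.569, 2.561]
force: [0.2, -0.3, -0.6]
grip_width: 0.094
```

Run:
```python
from h import *
im,d,c=grab('wrist'); save('w_e',im); o=ctrl.get_obs(); print(o['grip_width'],o['ee_pos'],o['force'])
save('w_ec',crop(im,180,380,120,320,3)); np.savez('pics/w_e.npz',im=im,d=d,f=c[0],cx=c[1],cy=c[2],M=c[3])
im,d,c=grab('side'); save('s_e',im)
```

```text
0.0940405308740755 [ 0.49741532 -0.28268199  0.10056314] [-0.11805374 -0.11745107 -0.57309623]
```

View pics/w_ec.png

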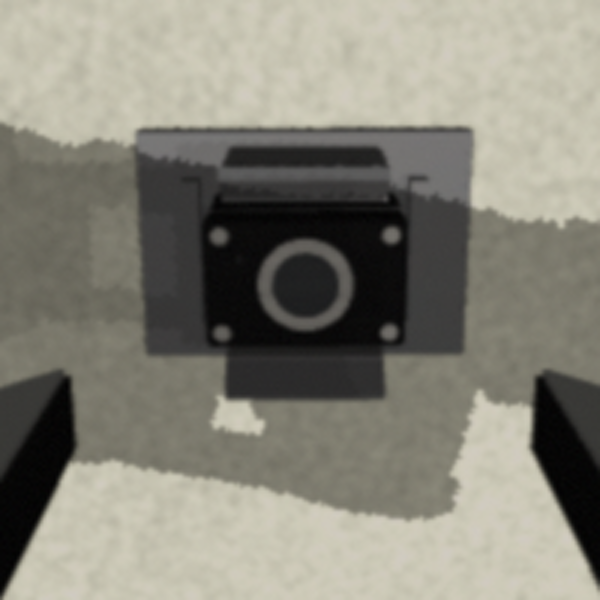

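View pics/s_e.png

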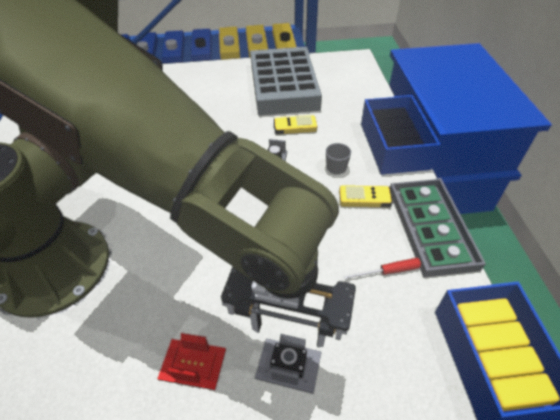

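Run:
```python
from h import *
im,d,c=load('w_e')
q=lambda x,y,z: ray(180+x/3,120+y/3,c,z)
x,r=fit(c,[(180+a/3,120+b/3) for a,b in [(137,132),(472,132),(463,353),(146,353)]],[(-55,39,8),(55,39,8),(55,-39,8),(-55,-39,8)],[.5,-.28,-.36]); print(x,r.tolist())
S=np.array([q(*p,.048) for p in [(219,237),(391,236),(389,332),(222,332)]]); cs,s=np.cos(x[2]),np.sin(x[2])
print(np.array([[cs,s],[-s,cs]])@(S.mean(0)[:2]-x[:2])*1000); w=S[1]+S[2]-S[0]-S[3]; print(np.arctan2(w[1],w[0])-x[2])
W=cloud(d,c); P=[W[int(120+b/3),int(180+a/3)][2] for a,b in [(235,225),(375,225),(235,335),(375,335),(305,225)]]; print('top z',np.round(P,4))
print(ctrl.get_obs()['time_s']); ctrl.hand_in()
```

```text
[ 0.49778391 -0.28192855 -0.36543435] [[-0.4, 0.9], [1.0, 0.4], [-0.2, -0.7], [-0.3, -0.6]]
[ 0.19432758 -1.16043833]
0.002961415358463171
top z [0.0485 0.0477 0.0481 0.0483 0.0478]
26.3
the job is handed in; nothing more can be done
```

The module is in the burn-in socket, released, and the job was handed in at 26.3 s; no verdict is reported.

**What I did:**
- I took the module out of its pocket by its long sides and set it on the squaring plate. I then pushed it against the short fence and the long fence until the force rose (about 14–18 N), and let go.
- I took it again by its two ends, lowered it into the grey socket until it touched the floor, opened the gripper and lifted clear.

**Last checks:**
- **On the plate:** the wrist camera put the module's centre at (-20.2, -30.2) mm from the fence corner, with a yaw error under 0.004 rad. A rougher check from the module's corner pixels gave y = -28.4 mm, just outside the limit. I relied on the screw-based figure because it agreed with the felt contact.
- **In the socket:** the offset was (+0.2, -1.2) mm, the yaw error 0.003 rad, and the top at 48 mm all over, so it is fully down and level.
- **Other objects:** I did not measure their positions at the end. No unexpected contact forces showed in the readings.

**One disagreement:** the first grasp closed on air above the module. The real fingertips sit about 38 mm behind the reported TCP, as seen in the wrist depth image. I corrected the heights for that, and both later grips closed at the expected widths (40 mm and 60 mm).

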